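Unlock the selector dial, set it to its end stop and vent the line

TASK

Vent the degassing line: pinch both release tabs of the selector dial, turn the dial clockwise (seen from above) until you feel its end stop, without forcing it, and let go so that both tabs spring out and lock it there. Then gently push the vent plunger fully down, keep it down for about two seconds and let it come up again. Do not disturb anything else on the bench.

Things in the scene. Friction and masses are not known exactly. Their poses are not given: they have to be found in the camera images.
- dial_grip (a point): Selector dial: on its axis, 68 mm above the bench, at the best height to pinch the tabs. The dial is a black round core (36 mm diameter, top 87 mm above the bench) on a grey skirt (88 mm diameter, top at 47 mm) with a white pointer rib, on a square white housing 120 mm wide and 30 mm tall with an aluminium drum. Axes turn with the dial: z up, the tabs lie on +y and -y, the pointer on -x
- tab_l_face (a point): Centre of the outer face of the release tab on the dial's +y side: a ribbed grey slab 20 mm wide (along the dial's x), from 50 to 82 mm above the bench, its flat outer face 29 mm from the dial axis when out. Both tabs turn with the dial
- tab_r_face (a point): The same for the tab on the dial's -y side. The two outer faces are 58 mm apart when out, 46 mm when both are fully pressed
- tab_l (a joint): How far tab_l is pressed towards the axis, 0 (sprung out) to 0.006 m. Spring: 3 N at the start, 6 N fully pressed. Its pawl leaves the lock notch at about 0.0035 m; both tabs must be pressed beyond that or the dial is blocked. Between the notches a hidden wall keeps a released tab pressed at 0.002 m or more; only in a notch does it spring out to 0
- tab_r (a joint): The same for tab_r
- dial (a joint): Dial angle, rad, clockwise from above; starts near 0, locked in the home notch (play 0.05). The far notch lies at an end stop that differs from unit to unit, 0.88 to 1.47, hidden, only to be felt: a cushion resisting 0.12 N m at first touch and 4 N m per rad beyond. The tabs spring out when let go in the cushion, at the stop or up to about 0.08 rad short of it. Friction 0.06 N m
- lock_ring: Steel lock ring with notches and end stop, hidden in the drum under the dial skirt, out of reach; origin on the dial axis at bench height, its yaw that of the housing. The tabs' pawls bear on it, 22 to 30 mm from the axis; this load (sum of both) must stay below 25 N: at the stop about 0.5 N m of turning moment, or 0.09 rad into the cushion; tabs let go between the notches add 9 N
- vent_top (a point): Centre of the top of the vent plunger when up, 58 mm above the bench: a black round button 30 mm in diameter in a dark collar, standing 8 mm proud, on a square white housing 100 mm wide and 30 mm tall. It moves with the plunger. Pushed straight down
- vent (a joint): Vent plunger travel, 0 (up) to 0.008 m (fully down), sprung: 2.4 N at the start, 8 N fully down, then a rigid stop
- vent_unit: The white housing that carries the vent plunger, origin under its centre on the bench, plunger on its vertical axis; plunger and housing must not be pushed with more than 30 N
- vial_center (a point): Bystander: small glass vial, 32 mm diameter, 55 mm tall; its centre
- rack_center (a point): Bystander: aluminium tube rack with glass tubes, 75 x 200 x 68 mm, tubes to 109 mm; its centre 34 mm up
- beaker_rim (a point): Bystander: glass beaker 68 mm diameter; centre of its mouth, 85 mm up
- stopper_center (a point): Bystander: cork stopper, 34 mm diameter, 28 mm tall; its centre
- canister_rim (a point): Bystander: grey metal canister, 130 mm diameter; centre of its mouth, 170 mm up
- spatula_grip (a point): Bystander: steel spatula 170 mm long lying on the bench; its handle
- reagent_center (a point): Bystander: amber bottle, 60 mm diameter, 130 mm tall; its centre
There are look-alikes about, which are no part of the job. Leave any pink look-alike of the vent_unit alone. What is shaped like the part that bears dial_grip but purple is not meant.

How it is judged:
By the outcome, as a careful person would: the job done as asked, in the order asked, and still so for the second after the job is handed in, with the robot touching nothing.
It also fails if it takes over 72 s, if anything falls off the work surface, if the arm or the gripper's body presses on something with over 40 N, if the wrist force passes 120 N, or if a joint passes its speed limit or range.

ROBOT

A 6-joint arm with a two-finger parallel gripper is mounted at the origin on the work surface. World frame = base frame: x ahead of the robot, y to its left, z up, the work surface at z = 0. Lengths are in m, angles in rad, forces in N, time in s.
With the tool pointing down it reaches from about 0.4 to 0.825 m from the base axis. Payload 7 kg.
Tool frame: the origin (TCP) lies between the finger pads; the fingertips stand 8 mm ahead of it and the grasp point (between the pads) lies 11 mm behind it (arm.finger_overhang is the distance from the TCP to the fingertips, in m); z points along the fingers, y is the line along which they close (so a half turn about z gives the same grasp; the last joint's range is limited). The gripper opens to 88 mm and grips with 3 to 60 N. Pads are 19 mm wide; open, the fingers measure 130 mm over their backs; the gripper's body (78 mm by 193 mm) begins 47 mm behind the grasp point.
Start: joints at [1.613, 0.359, 0.012, 0, -1.224, -0.288], TCP at [0.164, 0.655, 0.235] pointing down, gripper open.
Joint ranges: [-3.07, 3.07], [-1.43, 2.12], [-1.02, 1.25], [-3.03, 1.67], [-3.05, -0], [-3.03, 3.03]. Speed limits (rad/s): [2.39, 2.39, 3.01, 3.14, 3.14, 3.14].

INTERFACE

Orientations are given as [roll, pitch, yaw] about the fixed x, y, z axes, in that order (R = Rz(yaw) Ry(pitch) Rx(roll)).
In Python, from station import arm gives the robot as it stands.
- The arm moves only by the tool move_arm, never from a script. Its argument "rows" is text: rows parted by semicolons, each of 7 numbers parted by spaces: the turn, a rotation vector about the tool's x, y, z in degrees, then the shift along the tool's x, y, z in m, then the finger opening in m, from 0 to 0.0876. A call has 1 to 8 rows; each row shifts and turns the commanded pose from where the row before left it, along the tool's axes as they then stand; what a row does not reach is not made up. A row lasts 1/8 s, in which the tool goes at most 62.5 mm and 10.7 degrees, less where a joint would pass 70% of its speed; a pose out of reach is approached as far as the arm can. A call is refused whole if a number of a shift passes 0.0625 or a number of a turn 10.7, either way. A call with a gripper value outside its range is refused whole. The fingers move at their own pace and stop on an object; "squeeze" is the grip in N (left out, the last holds). Time passes only in rows, so rows that do not move let the fingers close. It gives the time, the measured TCP pose, the force, the opening and the grip force at its end, in the units of the state.
- arm.get_state(): the state, without advancing time (a new reading comes with each control period).
- arm.grab_frame(name): name is "scene" or "top" or "wrist"; returns (picture, depth): 480x640x3 uint8, blue, green, red; 480x640 float32, m along the optical axis (not along the pixel's ray), 0 where there is no reading.
- arm.camera_model(name): a dict with "mtx" (3x3 intrinsics, pixels), "camera_from_world" (4x4, takes a point from world to camera coordinates); the wrist camera has in their place "mount" (4x4, takes a point from camera to tool coordinates, whose origin is the TCP and whose axes are the flange's). Camera axes: x right, y down, z forward; pixel columns grow to the right and rows downward; lengths in m; the calibration is good to about 2 mm. The wrist camera is an equidistant fisheye: a pixel r from the principal point sees the ray r / f radians off the axis. A picture is of the moment at which its call begins: read the wrist's pose just before it. camera_model takes no time and is no camera call.
- arm.job_done(): hands the job in; it is judged then, once.
The state is a dict: "t": time; "q": joint angles; "qd": joint speeds; "joint_efforts": joint torques, N m; "eef_pos": TCP position; "ee_rot": TCP orientation; "force": force on the tool from outside, world axes, zero at the start; "moment": the same for the moment, N m; "width": finger opening in m; "gripper_force": force on a finger pad.
Only numpy, scipy, OpenCV 4.12 (cv2) and the standard library are available. Lean on these libraries where they do the work, as an engineer would, in place of code of your own. Each camera call takes 0.05 s, during which the arm holds its last target. There are 200 camera calls.

## Working session

There is one attempt and no reset: what is moved stays moved. The work goes in short steps, Python scripts to look and compute and a tool call to move; the robot and the scene stay as the last step left them, time stands still between calls to the robot, and variables do not carry over. Pictures are saved under pics/ and viewed, at most 10 in all, crops included, and the job is handed in when it is done.

Besides the shell and the picture viewer there is one more tool, called as a command line: name --argument value ..., lists and objects as JSON in quotes. move_arm: Moves the arm, as the interface text tells. Its arguments: {"type":"object","properties":{"rows":{"type":"string"},"squeeze":{"type":"number"}},"required":["rows"]}

```bash
mkdir -p pics; ls
python3 - <<'E'
from station import arm
import cv2,numpy as np
s=arm.get_state();print({k:np.round(v,3).tolist() for k,v in s.items()})
for n in("top","scene"):
    im,d=arm.grab_frame(n);cv2.imwrite(f"pics/{n}0.png",im);np.save(f"pics/{n}0.npy",d)
    m=arm.camera_model(n);print(n,np.round(m["mtx"],1).tolist(),np.round(m["camera_from_world"],3).tolist())
print(arm.camera_model("wrist"),arm.finger_overhang)
E
```

```text
pics
{'t': 0.0, 'q': [1.613, 0.359, 0.011, -0.0, -1.224, -0.288], 'qd': [0.002, 0.0, 0.001, 0.001, 0.001, -0.0], 'joint_efforts': [-0.002, -58.271, 29.306, 6.997, 0.007, -0.0], 'eef_pos': [0.164, 0.654, 0.234], 'ee_rot': [3.14, -0.0, -0.246], 'force': [-0.516, -0.362, -0.768], 'moment': [-0.038, -0.05, -0.047], 'gripper_force': 0.0, 'width': 0.088}
top [[550.4, 0.0, 323.4], [0.0, 550.4, 238.2], [0.0, 0.0, 1.0]] [[-0.008, -1.0, 0.007, -0.012], [-0.998, 0.008, -0.06, 0.514], [0.06, -0.007, -0.998, 1.494], [0.0, 0.0, 0.0, 1.0]]
scene [[506.9, 0.0, 320.4], [0.0, 506.9, 236.3], [0.0, 0.0, 1.0]] [[0.899, 0.438, -0.015, -0.481], [0.292, -0.624, -0.725, -0.073], [-0.327, 0.647, -0.688, 1.367], [0.0, 0.0, 0.0, 1.0]]
{'mtx': array([[371.64829954,   0.        , 321.60880318],
       [  0.        , 371.64829954, 242.78204725],
       [  0.        ,   0.        ,   1.        ]]), 'mount': array([[-5.64717370e-04, -9.53387854e-01, -3.01747047e-01,
         8.19633877e-02],
       [ 9.99999789e-01, -6.35319988e-04,  1.35839306e-04,
         9.09091708e-04],
       [-3.21213475e-04, -3.01746906e-01,  9.53388012e-01,
        -1.49505953e-01],
       [ 0.00000000e+00,  0.00000000e+00,  0.00000000e+00,
         1.00000000e+00]])} 0.008
```

View pics/top0.png

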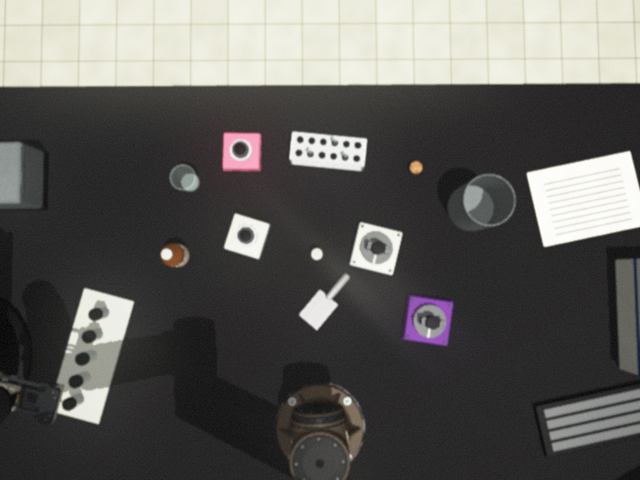

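View pics/scene0.png

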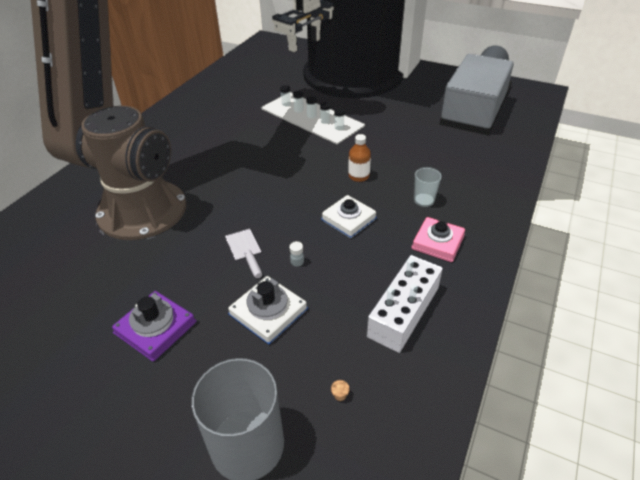

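Top view: the white-housed dial is at (377,247) and its purple look-alike at (429,320). The white vent is at (246,236) and the pink look-alike at (241,150). The white ones fit the description. I'll confirm them in an enlarged crop and measure.

```bash
cat > h.py <<'E'
from station import arm
import cv2,numpy as np
def cast(n,px,z):
    m=arm.camera_model(n);K=m["mtx"];T=np.linalg.inv(m["camera_from_world"])
    px=np.atleast_2d(px).astype(float)
    r=np.c_[(px-K[:2,2])/[K[0,0],K[1,1]],np.ones(len(px))]@T[:3,:3].T
    o=T[:3,3];return o+r*((z-o[2])/r[:,2])[:,None]
def proj(n,P):
    m=arm.camera_model(n);T=m["camera_from_world"];p=np.atleast_2d(P)@T[:3,:3].T+T[:3,3];p=p@m["mtx"].T;return p[:,:2]/p[:,2:]
E
python3 - <<'E'
from h import *
for n,cs in(("top",{"dial":(377,247),"vent":(246,236)}),("scene",{"dial":(267,307),"vent":(349,216)})):
    im=cv2.imread(f"pics/{n}0.png");d=np.load(f"pics/{n}0.npy")
    hsv=cv2.cvtColor(im,cv2.COLOR_BGR2HSV)
    w=((hsv[...,2]>170)&(hsv[...,1]<50)).astype(np.uint8)
    lab=cv2.connectedComponentsWithStats(w)
    cr=[]
    for k,c in cs.items():
        best=[i for i in range(1,lab[0]) if lab[2][i,4]>100 and lab[2][i,0]<c[0]<lab[2][i,0]+lab[2][i,2] and lab[2][i,1]<c[1]<lab[2][i,1]+lab[2][i,3]]
        for i in best:
            pts=np.argwhere(lab[1]==i)[:,::-1]
            P=cast(n,pts,0.03)[:,:2]
            r=cv2.minAreaRect((P*1000).astype(np.float32));print(n,k,lab[2][i],np.round(r[0],1),np.round(r[1],1),round(r[2],1))
        x,y=c;cr.append(cv2.resize(im[y-34:y+34,x-40:x+40],(400,340),interpolation=cv2.INTER_CUBIC))
    cv2.imwrite(f"pics/c_{n}.png",np.hstack(cr))
a=cv2.imread("pics/c_top.png");b=cv2.imread("pics/c_scene.png");cv2.imwrite("pics/c.png",cv2.resize(np.vstack([a,b]),(700,595)))
E
```

```text
top dial [ 350  223   52   52 1207] [ 485.  -157.2] [119.6 119.7] 75.7
top vent [ 224  214   45   45 1140] [521.6 193.7] [100.3  99.9] 72.5
scene dial [ 229  284   77   55 1276] [ 486.7 -162.1] [124.3 120.3] 75.6
scene vent [323 196  52  38 891] [522.6 186.6] [111.  102.3] 72.9
```

View pics/c.png

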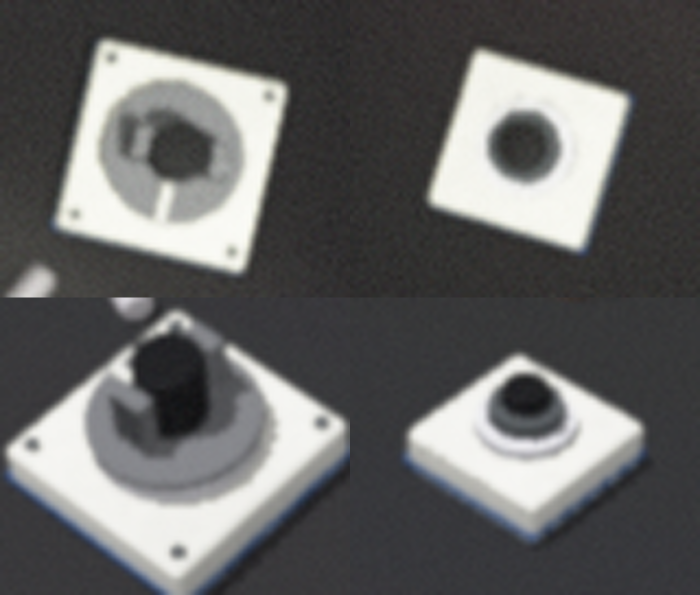

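The crop shows both white units. The dial has its black core at (178,150) and its pointer pointing down at (160,200), with tabs left and right. The white vent button is at (525,147). Both fit the description. Yaw is about -14°, which is already the tool's yaw, so I'm moving above the dial.

move_arm --rows "0 0 0 0.04 0.03 0 0.0876;0 0 0 0.04 0.03 0 0.0876;0 0 0 0.04 0.03 0 0.0876;0 0 0 0.04 0.03 0 0.0876;0 0 0 0.04 0.03 0 0.0876;0 0 0 0.04 0.03 0 0.0876;0 0 0 0.04 0.03 0 0.0876;0 0 0 0.04 0.03 0 0.0876"

```text
t: 1.1
eef_pos: [0.4169, 0.3425, 0.2344]
ee_rot: [3.141, 0.0, -0.246]
force: [1.1, 2.0, 0.3]
width: 0.0879
gripper_force: 0.0
```

move_arm --rows "0 0 0 0.023 0.055 0 0.0876;0 0 0 0.023 0.055 0 0.0876;0 0 0 0.023 0.055 0 0.0876;0 0 0 0.023 0.055 0 0.0876;0 0 0 0.023 0.055 0 0.0876;0 0 0 0.023 0.055 0 0.0876;0 0 0 0.023 0.055 0 0.0876;0 0 0 0 0 0 0.0876"

```text
t: 2.1
eef_pos: [0.4783, -0.0722, 0.2341]
ee_rot: [3.141, 0.001, -0.252]
force: [-0.2, 0.4, -0.9]
width: 0.0871
gripper_force: 0.0
```

```bash
cat >> h.py <<'E'
from scipy.spatial.transform import Rotation as Rot
def wcast(px,z,s):
    m=arm.camera_model("wrist");K=m["mtx"];W=np.eye(4);W[:3,:3]=Rot.from_euler("xyz",s["ee_rot"]).as_matrix();W[:3,3]=s["eef_pos"];T=W@m["mount"]
    v=(np.atleast_2d(px).astype(float)-K[:2,2])/K[0,0];th=np.linalg.norm(v,axis=1,keepdims=True)+1e-12
    r=np.c_[v/th*np.sin(th),np.cos(th)]@T[:3,:3].T
    return T[:3,3]+r*((z-T[2,3])/r[:,2])[:,None]
def rect(im,s,ref,z,n=""):
    hsv=cv2.cvtColor(im,cv2.COLOR_BGR2HSV);w=((hsv[...,2]>150)&(hsv[...,1]<60)).astype(np.uint8)
    nn,l,st,_=cv2.connectedComponentsWithStats(w)
    for i in range(1,nn):
        if st[i,4]<800: continue
        P=wcast(np.argwhere(l==i)[:,::-1],z,s)[:,:2];r=cv2.minAreaRect((P*1000).astype(np.float32))
        if np.hypot(*(np.array(r[0])/1000-ref))<.08: print(n,st[i],np.round(r[0],1),np.round(r[1],1),round(r[2],1))
E
python3 - <<'E'
from h import *
s=arm.get_state();im,d=arm.grab_frame("wrist");cv2.imwrite("pics/w1.png",im);np.save("pics/w1.npy",d)
import pickle;pickle.dump(s,open("pics/w1.pkl","wb"))
print({k:np.round(s[k],4).tolist() for k in("t","q","eef_pos","ee_rot","force","moment")})
rect(im,s,np.array([.485,-.157]),.03)
E
```

```text
{'t': 2.1, 'q': [0.2581, 0.0404, -0.3957, 0.0002, -1.136, 1.0611], 'eef_pos': [0.4783, -0.0722, 0.2341], 'ee_rot': [3.1409, 0.001, -0.2516], 'force': [-0.1825, 0.4376, -0.8722], 'moment': [0.0516, 0.0362, 0.0079]}
 [  341   124   123   122 11519] [ 484.9 -156.8] [120.2 120.1] 75.7
```

View pics/w1.png

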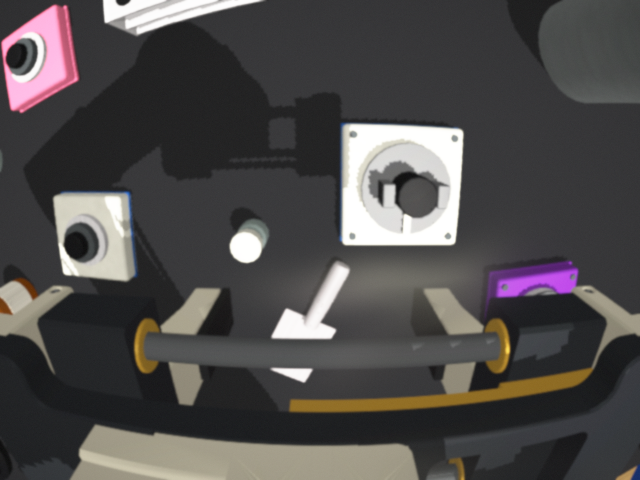

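The wrist view shows the white dial at (408,186), with its pointer at (406,222). Its centre casts to (0.485,-0.157) and its size to 120 mm, which agrees with the top view. I'm moving above it and lowering partway.

move_arm --rows "0 0 0 0.014 0.04 0 0.0876;0 0 0 0.0135 0.0405 0 0.0876;0 0 0 0 0 0.03 0.0876;0 0 0 0 0 0.03 0.0876;0 0 0 0 0 0.03 0.0876;0 0 0 0 0 0 0.0876;0 0 0 0 0 0 0.0876"

```text
t: 3.02
eef_pos: [0.4866, -0.1527, 0.1456]
ee_rot: [3.142, -0.001, -0.244]
force: [0.1, -0.6, 0.6]
width: 0.0875
gripper_force: 0.0
```

Run:
```python
from h import *
s=arm.get_state();im,d=arm.grab_frame("wrist");cv2.imwrite("pics/w2.png",im)
print({k:np.round(s[k],4).tolist() for k in("t","q","eef_pos","ee_rot","force","moment")})
rect(im,s,np.array([.485,-.157]),.03)
```

```text
{'t': 3.025, 'q': [0.0819, 0.1669, -0.472, 0.0005, -0.9309, 1.2444], 'eef_pos': [0.4866, -0.1527, 0.1456], 'ee_rot': [3.1415, -0.001, -0.2442], 'force': [0.1053, -0.6475, 0.5547], 'moment': [-0.0459, -0.057, 0.0437]}
 [  247   159   236   175 18084] [ 464.8 -193.4] [198.5 143.4] 74.9
```

View pics/w2.png

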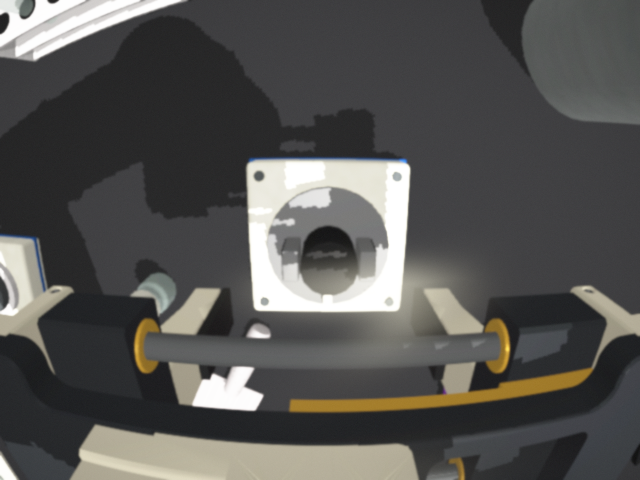

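The dial is centred at about (329,250), between the fingers and about 4.5 mm to the right of the finger midline, as computed. I'm correcting that and descending.

move_arm --rows "0 0 0 -0.0007 0.0045 0 0.0876;0 0 0 0 0 0.03 0.0876;0 0 0 0 0 0.03 0.0876;0 0 0 0 0 0.02 0.0876;0 0 0 0 0 0.006 0.0876;0 0 0 0 0 0 0.0876;0 0 0 0 0 0 0.0876"

```text
t: 3.95
eef_pos: [0.4848, -0.1576, 0.0596]
ee_rot: [-3.141, -0.002, -0.246]
force: [0.5, 0.4, 0.3]
width: 0.0879
gripper_force: 0.0
```

Run:
```python
from h import *
s=arm.get_state()
print({k:np.round(s[k],4).tolist() for k in("t","q","eef_pos","ee_rot","force","moment","width")})
```

```text
{'t': 3.95, 'q': [0.0715, 0.2777, -0.5703, 0.0003, -0.7209, 1.2533], 'eef_pos': [0.4848, -0.1576, 0.0596], 'ee_rot': [-3.1412, -0.0018, -0.2457], 'force': [0.5163, 0.3575, 0.2933], 'moment': [-0.0201, -0.0528, -0.0424], 'width': 0.0879}
```

move_arm --rows "0 0 0 0 0 0.001 0.065;0 0 0 0 0 0 0.06;0 0 0 0 0 0 0.057;0 0 0 0 0 0 0.054;0 0 0 0 0 0 0.051;0 0 0 0 0 0 0.048;0 0 0 0 0 0 0.045;0 0 0 0 0 0 0.044" --squeeze 14

```text
t: 4.95
eef_pos: [0.4844, -0.1568, 0.0579]
ee_rot: [-3.141, -0.001, -0.246]
force: [-2.3, 7.4, 6.3]
width: 0.0445
gripper_force: 14.0
```

move_arm --rows "0 0 0 0 0 0 0.044;0 0 0 0 0 0 0.044;0 0 0 0 0 0 0.044;0 0 0 0 0 0 0.044"

```text
t: 5.45
eef_pos: [0.4844, -0.1568, 0.0579]
ee_rot: [-3.141, -0.001, -0.246]
force: [-1.3, 7.2, 8.0]
width: 0.0446
gripper_force: 14.0
```

```bash
cat > st.py <<'E'
from h import *
s=arm.get_state()
print({k:np.round(s[k],4).tolist() for k in("t","eef_pos","ee_rot","force","moment","width","gripper_force")},"q6",round(s["q"][5],3))
E
python3 st.py
```

```text
{'t': 5.45, 'eef_pos': [0.4844, -0.1568, 0.0579], 'ee_rot': [-3.1406, -0.0007, -0.2458], 'force': [-1.3029, 7.1699, 7.9625], 'moment': [2.6462, 0.555, -0.0129], 'width': 0.0446, 'gripper_force': 14.0012} q6 1.253
```

move_arm --rows "0 0 0 0 -0.0008 -0.001 0.044;0 0 0 0 0 0 0.044;0 0 0 0 0 0 0.044"

```text
t: 5.82
eef_pos: [0.4843, -0.1567, 0.0582]
ee_rot: [-3.141, 0.0, -0.246]
force: [2.8, 1.5, -6.9]
width: 0.044
gripper_force: 14.0
```

```bash
python3 st.py
```

```text
{'t': 5.825, 'eef_pos': [0.4843, -0.1567, 0.0582], 'ee_rot': [-3.1414, 0.0002, -0.2461], 'force': [2.8199, 1.515, -6.8577], 'moment': [0.6271, -1.0076, 0.0159], 'width': 0.044, 'gripper_force': 13.9941} q6 1.252
```

move_arm --rows "0 0 0 0.0003 0 0.0005 0.044;0 0 1.5 0 0 0 0.044;0 0 1.5 0 0 0 0.044;0 0 1.5 0 0 0 0.044;0 0 1.5 0 0 0 0.044;0 0 2 0 0 0 0.044;0 0 2 0 0 0 0.044;0 0 0 0 0 0 0.044"

```text
t: 6.82
eef_pos: [0.4845, -0.1567, 0.0581]
ee_rot: [-3.141, 0.0, -0.422]
force: [-0.6, 3.8, -0.5]
width: 0.0444
gripper_force: 14.0
```

```bash
python3 st.py
python3 - <<'E'
from h import *
im,d=arm.grab_frame("wrist");cv2.imwrite("pics/w3.png",im)
E
```

```text
{'t': 6.825, 'eef_pos': [0.4845, -0.1567, 0.0581], 'ee_rot': [-3.1415, 0.0001, -0.4222], 'force': [-0.5528, 3.8345, -0.4868], 'moment': [2.0687, 0.0356, 0.0011], 'width': 0.0444, 'gripper_force': 14.0005} q6 1.076
```

View pics/w3.png

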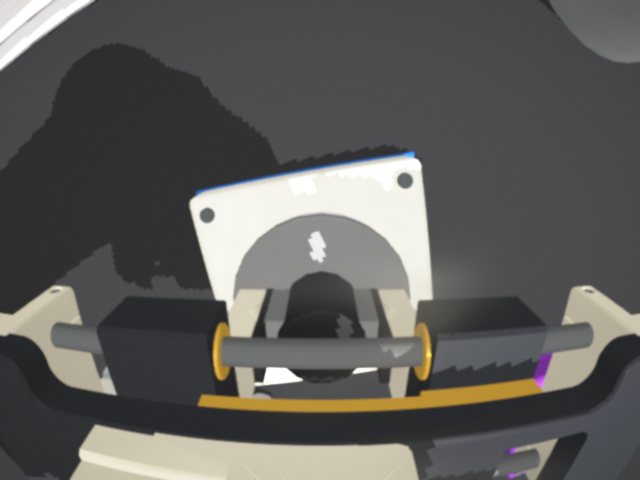

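The view shows the fingers holding both tabs at (250,340) and (390,340), with the housing rotated about 10° relative to the gripper. The dial is turning with it.

move_arm --rows "0 0 4 0 0 0 0.044;0 0 4 0 0 0 0.044;0 0 4 0 0 0 0.044;0 0 4 0 0 0 0.044;0 0 4 0 0 0 0.044;0 0 4 0 0 0 0.044;0 0 4 0 0 0 0.044;0 0 0 0 0 0 0.044"

```text
t: 7.88
eef_pos: [0.4846, -0.1567, 0.0581]
ee_rot: [-3.141, 0.0, -0.911]
force: [0.1, 6.1, -0.5]
width: 0.0446
gripper_force: 14.0
```

```bash
python3 st.py
```

```text
{'t': 7.875, 'eef_pos': [0.4846, -0.1567, 0.0581], 'ee_rot': [-3.1413, 0.0001, -0.9115], 'force': [0.0598, 6.0648, -0.4866], 'moment': [2.1981, -0.0025, -0.0601], 'width': 0.0446, 'gripper_force': 14.0052} q6 0.586
```

move_arm --rows "0 0 2 0 0 0 0.044;0 0 2 0 0 0 0.044;0 0 1 0 0 0 0.044;0 0 1 0 0 0 0.044;0 0 0 0 0 0 0.044"

```text
t: 8.5
eef_pos: [0.4846, -0.1566, 0.0581]
ee_rot: [-3.141, 0.0, -1.015]
force: [-0.1, 6.3, -1.0]
width: 0.0445
gripper_force: 14.0
```

```bash
python3 st.py
```

```text
{'t': 8.5, 'eef_pos': [0.4846, -0.1566, 0.0581], 'ee_rot': [-3.1414, 0.0001, -1.0153], 'force': [-0.143, 6.3079, -1.0241], 'moment': [2.3031, -0.0048, -0.0048], 'width': 0.0445, 'gripper_force': 14.001} q6 0.482
```

move_arm --rows "0 0 1 -0.0004 -0.0003 0 0.044;0 0 1 0 0 0 0.044;0 0 1 0 0 0 0.044;0 0 1 0 0 0 0.044;0 0 0 0 0 0 0.044"

```text
t: 9.12
eef_pos: [0.4845, -0.1564, 0.0581]
ee_rot: [3.142, -0.0, -1.084]
force: [-0.2, 1.6, -0.8]
width: 0.044
gripper_force: 14.0
```

```bash
cat > mz.py <<'E'
from h import *
s=arm.get_state();print(s["t"],"turned",round(-s["ee_rot"][2]-.25,3),"Mz",round(s["moment"][2],3),"tau6",round(s["joint_efforts"][5],3),"F",np.round(s["force"],1),"w",round(s["width"],4))
E
python3 mz.py
```

```text
9.125 turned 0.834 Mz 0.072 tau6 -0.166 F [-0.2  1.6 -0.8] w 0.044
```

move_arm --rows "0 0 1 0 0 0 0.044;0 0 0.5 0 0 0 0.044;0 0 0 0 0 0 0.044"

```text
t: 9.5
eef_pos: [0.4846, -0.1564, 0.0581]
ee_rot: [3.142, -0.0, -1.11]
force: [0.3, 1.4, -1.5]
width: 0.0444
gripper_force: 14.0
```

```bash
python3 mz.py
```

```text
9.5 turned 0.86 Mz 0.06 tau6 -0.116 F [ 0.3  1.4 -1.5] w 0.0444
```

move_arm --rows "0 0 1 0 0 0 0.044;0 0 1 0 0 0 0.044;0 0 0 0 0 0 0.044"

```text
t: 9.88
eef_pos: [0.4846, -0.1564, 0.0581]
ee_rot: [-3.142, -0.0, -1.145]
force: [0.2, 0.5, -0.6]
width: 0.0446
gripper_force: 14.0
```

```bash
python3 mz.py
```

```text
9.875 turned 0.895 Mz 0.029 tau6 -0.166 F [ 0.2  0.5 -0.6] w 0.0446
```

move_arm --rows "0 0 1 0 0 0 0.044;0 0 1 0 0 0 0.044;0 0 0 0 0 0 0.044"

```text
t: 10.25
eef_pos: [0.4846, -0.1564, 0.0581]
ee_rot: [3.142, -0.0, -1.18]
force: [0.1, 0.9, -0.8]
width: 0.0447
gripper_force: 14.0
```

```bash
python3 mz.py
```

```text
10.25 turned 0.93 Mz 0.2 tau6 -0.33 F [ 0.1  0.9 -0.8] w 0.0447
```

The moment jumped, which looks like the stop. I'll confirm with a small step.

move_arm --rows "0 0 0.5 0 0 0 0.044;0 0 0.3 0 0 0 0.044;0 0 0 0 0 0 0.044;0 0 0 0 0 0 0.044"

```text
t: 10.75
eef_pos: [0.4846, -0.1563, 0.0581]
ee_rot: [3.142, -0.0, -1.193]
force: [-0.1, 1.0, -2.2]
width: 0.0444
gripper_force: 14.0
```

```bash
python3 mz.py
```

```text
10.75 turned 0.943 Mz 0.218 tau6 -0.259 F [-0.1  1.  -2.2] w 0.0444
```

move_arm --rows "0 0 0.5 0 0 0 0.044;0 0 0.2 0 0 0 0.044;0 0 0 0 0 0 0.044;0 0 0 0 0 0 0.044"

```text
t: 11.25
eef_pos: [0.4846, -0.1563, 0.0581]
ee_rot: [-3.142, -0.0, -1.206]
force: [0.2, -0.2, -2.0]
width: 0.0443
gripper_force: 14.0
```

```bash
python3 mz.py
```

```text
11.25 turned 0.956 Mz 0.314 tau6 -0.306 F [ 0.2 -0.2 -2. ] w 0.0443
```

The stop is felt: the moment rises steadily from about 0.92 rad turned. I'm easing back 1° and releasing gradually.

move_arm --rows "0 0 -0.5 0 0 0 0.044;0 0 -0.5 0 0 0 0.044;0 0 0 0 0 0 0.047;0 0 0 0 0 0 0.051;0 0 0 0 0 0 0.055;0 0 0 0 0 0 0.059;0 0 0 0 0 0 0.062;0 0 0 0 0 0 0.064"

```text
t: 12.25
eef_pos: [0.4848, -0.1564, 0.0583]
ee_rot: [-3.141, -0.0, -1.188]
force: [0.2, 0.7, -0.5]
width: 0.0633
gripper_force: 0.0
```

```bash
python3 st.py
```

```text
{'t': 12.25, 'eef_pos': [0.4848, -0.1564, 0.0583], 'ee_rot': [-3.1412, -0.0002, -1.1883], 'force': [0.1863, 0.7277, -0.4909], 'moment': [0.1048, -0.0331, 0.0185], 'width': 0.0633, 'gripper_force': 0.0} q6 0.308
```

move_arm --rows "0 0 0 0 0 0 0.068;0 0 0 0 0 0 0.074;0 0 0 0 0 0 0.08;0 0 0 0 0 0 0.0876;0 0 0 0 0 0 0.0876;0 0 0 0 0 -0.02 0.0876;0 0 0 0 0 -0.03 0.0876;0 0 0 0 0 -0.04 0.0876"

```text
t: 13.25
eef_pos: [0.4838, -0.1563, 0.1483]
ee_rot: [3.14, 0.001, -1.188]
force: [-0.3, -0.4, -1.2]
width: 0.0876
gripper_force: 0.0
```

```bash
python3 st.py
python3 - <<'E'
from h import *
im,d=arm.grab_frame("wrist");a=cv2.resize(im[120:350,180:480],(600,460),interpolation=cv2.INTER_CUBIC)
cv2.imwrite("pics/w4.png",a)
E
```

```text
{'t': 13.25, 'eef_pos': [0.4838, -0.1563, 0.1483], 'ee_rot': [3.1397, 0.0008, -1.1884], 'force': [-0.3315, -0.4159, -1.1504], 'moment': [0.1178, -0.1784, 0.0031], 'width': 0.0876, 'gripper_force': 0.0} q6 0.308
```

View pics/w4.png

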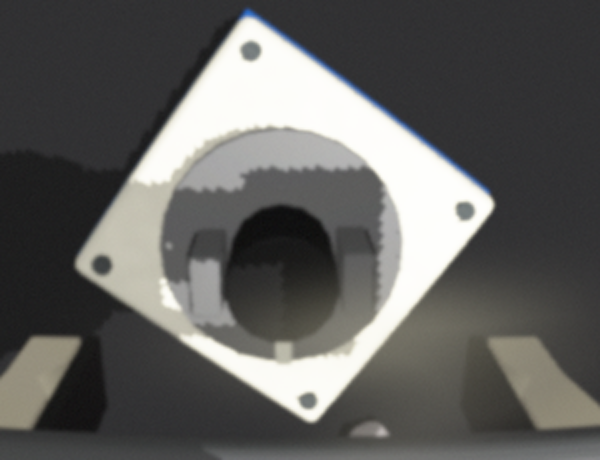

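The dial stays turned, with its pointer at (284,352) along the gripper, and the tabs at x≈190 and 378. I'll check the tab span numerically with depth.

Run:
```python
from h import *
s=arm.get_state();im,d=arm.grab_frame("wrist")
m=arm.camera_model("wrist");W=np.eye(4);W[:3,:3]=Rot.from_euler("xyz",s["ee_rot"]).as_matrix();W[:3,3]=s["eef_pos"];T=W@m["mount"]
v,u=np.mgrid[0:480,0:640];K=m["mtx"];a=np.stack([u-K[0,2],v-K[1,2]],-1)/K[0,0];th=np.linalg.norm(a,axis=-1)+1e-9
r=np.dstack([a/th[...,None]*np.tan(th)[...,None],np.ones_like(th)])
P=(r*d[...,None])@T[:3,:3].T+T[:3,3];P=P[(d>0)&(th<1.2)]
c=np.array([.485,-.1568]);q=P[:,:2]-c;ok=(np.hypot(*q.T)<.045)
for yaw in(-1.188,):
  e=np.array([-np.sin(yaw),np.cos(yaw)]);ex=np.array([np.cos(yaw),np.sin(yaw)])
  k=ok&(P[:,2]>.077)&(P[:,2]<.085)&(abs(q@e)>.0205);y=q[k]@e;z=P[k,2]
  print(len(y),np.round([y.min(),y.max(),y[y>0].min(),y[y<0].max()],4),np.round(np.percentile(z,[5,50,95]),4))
  print(np.histogram(y,bins=np.arange(-.034,.036,.002)))
```

```text
827 [-0.0307  0.0288  0.0205 -0.0205] [0.0786 0.0812 0.0823]
(array([ 0, 15, 84, 98, 95, 95, 71,  0,  0,  0,  0,  0,  0,  0,  0,  0,  0,
        0,  0,  0,  0,  0,  0,  0,  0,  0,  0, 69, 98, 95, 93, 14,  0,  0]), array([-3.40000000e-02, -3.20000000e-02, -3.00000000e-02, -2.80000000e-02,
       -2.60000000e-02, -2.40000000e-02, -2.20000000e-02, -2.00000000e-02,
       -1.80000000e-02, -1.60000000e-02, -1.40000000e-02, -1.20000000e-02,
       -1.00000000e-02, -8.00000000e-03, -6.00000000e-03, -4.00000000e-03,
       -2.00000000e-03,  2.77555756e-17,  2.00000000e-03,  4.00000000e-03,
        6.00000000e-03,  8.00000000e-03,  1.00000000e-02,  1.20000000e-02,
        1.40000000e-02,  1.60000000e-02,  1.80000000e-02,  2.00000000e-02,
        2.20000000e-02,  2.40000000e-02,  2.60000000e-02,  2.80000000e-02,
        3.00000000e-02,  3.20000000e-02,  3.40000000e-02]))
```

The tabs span about 59 mm (heights around 81 mm), so both are out and the dial is locked. Next I'm moving to the vent, raised and with fingers closed.

move_arm --rows "0 0 0 0 0 -0.04 0.0876;0 0 0 0 0 -0.04 0.0876;0 0 0 -0.05 -0.027 0 0;0 0 0 -0.05 -0.027 0 0;0 0 0 -0.05 -0.027 0 0;0 0 0 -0.05 -0.027 0 0;0 0 0 -0.05 -0.027 0 0;0 0 0 0 0 0 0"

```text
t: 14.35
eef_pos: [0.5167, 0.1293, 0.2273]
ee_rot: [3.141, 0.0, -1.184]
force: [0.5, -0.2, -0.1]
width: 0.0332
gripper_force: 0.0
```

move_arm --rows "0 0 0 0 0 0 0;0 0 0 0 0 0 0;0 0 0 0 0 0 0"

```text
t: 14.72
eef_pos: [0.5165, 0.125, 0.2282]
ee_rot: [-3.141, 0.0, -1.19]
force: [-0.1, -0.0, -0.2]
width: 0.0039
gripper_force: 0.0
```

```bash
python3 st.py;python3 - <<'E'
from h import *
s=arm.get_state();im,d=arm.grab_frame("wrist");cv2.imwrite("pics/w5.png",im)
rect(im,s,np.array([.5216,.1937]),.03)
E
```

```text
{'t': 14.725, 'eef_pos': [0.5165, 0.125, 0.2282], 'ee_rot': [-3.1414, 0.0, -1.1897], 'force': [-0.0904, -0.0214, -0.2072], 'moment': [0.0836, -0.0188, -0.0053], 'width': 0.0039, 'gripper_force': 0.0} q6 -0.226
 [ 228  210  131  104 5689] [520.6 191.2] [102.6  99.3] 72.4
```

View pics/w5.png

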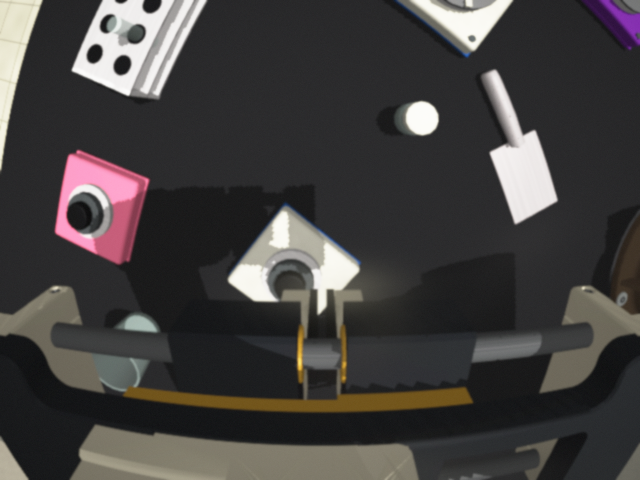

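The vent's white housing is at (294,258), partly hidden by the fingers. The cast still agrees with the top view: (0.521,0.191) against the unoccluded (0.5216,0.1937). I'm moving over it and down to a hover.

move_arm --rows "0 0 0 -0.031 -0.015 0 0;0 0 0 -0.031 -0.015 0 0;0 0 0 0 0 0.04 0;0 0 0 0 0 0.04 0;0 0 0 0 0 0.04 0;0 0 0 0 0 0.02 0;0 0 0 0 0 0 0;0 0 0 0 0 0 0"

```text
t: 15.78
eef_pos: [0.5219, 0.1948, 0.0891]
ee_rot: [-3.14, 0.0, -1.188]
force: [-0.5, 0.7, 0.8]
width: 0.0007
gripper_force: 0.0
```

```bash
python3 st.py
python3 - <<'E'
from h import *
im,d=arm.grab_frame("scene");x,y=[int(v) for v in proj("scene",[.52,.19,.06])[0]]
cv2.imwrite("pics/s6.png",cv2.resize(im[y-60:y+60,x-80:x+80],(640,480),interpolation=cv2.INTER_CUBIC))
E
```

```text
{'t': 15.775, 'eef_pos': [0.5219, 0.1948, 0.0891], 'ee_rot': [-3.1402, 0.0001, -1.1885], 'force': [-0.5164, 0.6965, 0.822], 'moment': [0.0801, -0.0008, 0.0346], 'width': 0.0007, 'gripper_force': 0.0} q6 -0.327
```

View pics/s6.png

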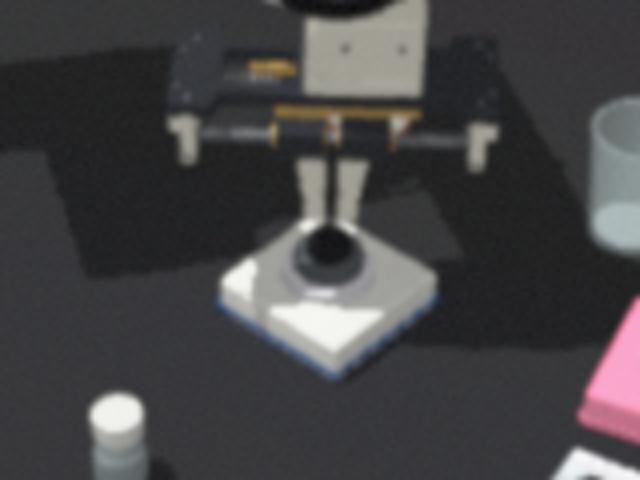

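The closed fingertips at (332,215) are right above the black button at (332,245), and they're narrower than it. I'm descending gently.

move_arm --rows "0 0 0 0.001 0 0.01 0;0 0 0 0 0 0.008 0;0 0 0 0 0 0.003 0;0 0 0 0 0 0.002 0;0 0 0 0 0 0.002 0;0 0 0 0 0 0.002 0;0 0 0 0 0 0 0"

```text
t: 16.7
eef_pos: [0.5216, 0.1938, 0.0622]
ee_rot: [-3.141, -0.0, -1.188]
force: [-5.2, -1.7, 13.1]
width: 0.0004
gripper_force: 6.6
```

```bash
python3 st.py
```

```text
{'t': 16.7, 'eef_pos': [0.5216, 0.1938, 0.0622], 'ee_rot': [-3.1412, -0.0003, -1.1878], 'force': [-5.1776, -1.6866, 13.1484], 'moment': [-0.4123, 1.5742, -0.0415], 'width': 0.0004, 'gripper_force': 6.5598} q6 -0.325
```

move_arm --rows "0 0 0 0 0 0 0;0 0 0 0 0 0 0"

```text
t: 16.95
eef_pos: [0.5217, 0.1938, 0.0622]
ee_rot: [-3.141, -0.0, -1.188]
force: [-3.9, -1.6, 12.6]
width: 0.0008
gripper_force: 6.4
```

```bash
python3 st.py
python3 - <<'E'
from h import *
im,d=arm.grab_frame("scene");x,y=[int(v) for v in proj("scene",[.52,.19,.05])[0]]
cv2.imwrite("pics/s7.png",cv2.resize(im[y-40:y+40,x-50:x+50],(750,600),interpolation=cv2.INTER_CUBIC))
E
```

```text
{'t': 16.95, 'eef_pos': [0.5217, 0.1938, 0.0622], 'ee_rot': [-3.141, -0.0002, -1.1878], 'force': [-3.8582, -1.6108, 12.6392], 'moment': [-0.339, 1.5648, -0.0101], 'width': 0.0008, 'gripper_force': 6.4196} q6 -0.325
```

View pics/s7.png

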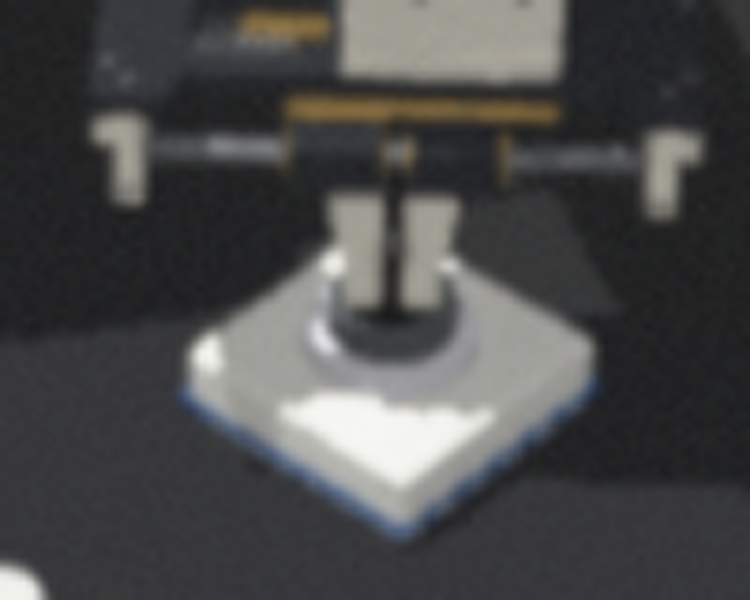

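The tips sit on the button at (390,310), inside the collar. The force (12.6 N) is higher than the spring should give at 4 mm, so I'll probe the stiffness with a tiny step and a lighter squeeze.

move_arm --rows "0 0 0 0 0 0 0;0 0 0 0 0 0.0003 0;0 0 0 0 0 0 0" --squeeze 3

```text
t: 17.38
eef_pos: [0.5217, 0.1938, 0.0622]
ee_rot: [-3.141, -0.0, -1.188]
force: [-5.3, -1.2, 14.9]
width: -0.0001
gripper_force: 7.7
```

```bash
python3 st.py
```

```text
{'t': 17.375, 'eef_pos': [0.5217, 0.1938, 0.0622], 'ee_rot': [-3.1409, -0.0002, -1.1877], 'force': [-5.3019, -1.2105, 14.8875], 'moment': [-0.4372, 1.9205, -0.0224], 'width': -0.0001, 'gripper_force': 7.6983} q6 -0.325
```

It's rigid: some stop has already been reached at tip height 54 mm. I'll hold here for the two seconds, then rise in small steps and read the spring profile to see what was pressed.

move_arm --rows "0 0 0 0 0 0 0;0 0 0 0 0 0 0;0 0 0 0 0 0 0;0 0 0 0 0 0 0;0 0 0 0 0 0 0;0 0 0 0 0 0 0;0 0 0 0 0 0 0;0 0 0 0 0 0 0"

```text
t: 18.38
eef_pos: [0.5217, 0.1938, 0.0622]
ee_rot: [-3.141, -0.0, -1.188]
force: [-5.1, -0.3, 15.8]
width: 0.0002
gripper_force: 7.7
```

move_arm --rows "0 0 0 0 0 0 0;0 0 0 0 0 -0.0005 0;0 0 0 0 0 0 0"

```text
t: 18.75
eef_pos: [0.5216, 0.1938, 0.0623]
ee_rot: [-3.141, -0.0, -1.188]
force: [-4.1, -1.2, 11.1]
width: 0.0004
gripper_force: 5.5
```

move_arm --rows "0 0 0 0 0 -0.001 0;0 0 0 0 0 0 0"

```text
t: 19.0
eef_pos: [0.5216, 0.1938, 0.063]
ee_rot: [-3.141, -0.0, -1.188]
force: [-2.0, 0.2, 8.0]
width: 0.0004
gripper_force: 3.7
```

move_arm --rows "0 0 0 0 0 -0.001 0;0 0 0 0 0 0 0"

```text
t: 19.25
eef_pos: [0.5216, 0.1938, 0.0639]
ee_rot: [-3.141, -0.0, -1.188]
force: [-1.4, -1.2, 6.9]
width: 0.0004
gripper_force: 3.3
```

move_arm --rows "0 0 0 0 0 -0.001 0;0 0 0 0 0 0 0"

```text
t: 19.5
eef_pos: [0.5216, 0.1938, 0.0648]
ee_rot: [-3.141, -0.0, -1.188]
force: [-2.0, -0.2, 6.4]
width: 0.0004
gripper_force: 3.0
```

move_arm --rows "0 0 0 0 0 -0.001 0;0 0 0 0 0 0 0"

```text
t: 19.75
eef_pos: [0.5216, 0.1938, 0.0657]
ee_rot: [-3.141, -0.0, -1.188]
force: [-1.2, 0.2, 6.0]
width: 0.0005
gripper_force: 2.7
```

move_arm --rows "0 0 0 0 0 -0.002 0;0 0 0 0 0 0 0"

```text
t: 20.0
eef_pos: [0.5216, 0.1938, 0.0675]
ee_rot: [-3.141, -0.0, -1.188]
force: [-0.9, -1.3, 4.8]
width: 0.0007
gripper_force: 2.1
```

The force profile (8 N at full depth, about 0.7 N/mm on the way up) is exactly the plunger spring with its rigid stop. So it was fully down from about 16.5 s to 18.7 s, roughly 2.1 s. I'm rising clear now.

move_arm --rows "0 0 0 0 0 -0.002 0;0 0 0 0 0 -0.002 0;0 0 0 0 0 -0.01 0;0 0 0 0 0 -0.03 0;0 0 0 0 0 -0.04 0;0 0 0 0 0 -0.04 0;0 0 0 0 0 0 0;0 0 0 0 0 0 0"

```text
t: 21.0
eef_pos: [0.5211, 0.1937, 0.1912]
ee_rot: [3.141, 0.0, -1.189]
force: [-0.2, -1.4, -0.1]
width: 0.0005
gripper_force: 0.0
```

move_arm --rows "0 0 0 0.05 0 0 0;0 0 0 0.05 0 0 0;0 0 0 0.05 0 0 0;0 0 0 0 0 0 0;0 0 0 0 0 0 0"

```text
t: 21.62
eef_pos: [0.5769, 0.0543, 0.1901]
ee_rot: [3.139, 0.0, -1.189]
force: [-0.4, -0.4, 0.6]
width: 0.0006
gripper_force: 0.0
```

```bash
python3 st.py
python3 - <<'E'
from h import *
s,ds=arm.grab_frame("scene");d0=np.load("pics/scene0.npy");i0=cv2.imread("pics/scene0.png")
for nm,P in(("vent",[.5216,.1937,.058]),("dialcore",[.485,-.157,.087])):
    x,y=proj("scene",P)[0].astype(int);print(nm,x,y,np.median(ds[y-1:y+2,x-1:x+2]),np.median(d0[y-1:y+2,x-1:x+2]))
df=(cv2.absdiff(s,i0).max(2)>60).astype(np.uint8);n,l,st,c=cv2.connectedComponentsWithStats(df)
print([(v[:5].tolist()) for v in st[1:] if v[4]>40])
E
```

```text
{'t': 21.625, 'eef_pos': [0.5769, 0.0543, 0.1901], 'ee_rot': [3.1395, 0.0002, -1.1894], 'force': [-0.3986, -0.3836, 0.5648], 'moment': [0.0748, -0.023, 0.0247], 'width': 0.0006, 'gripper_force': 0.0} q6 -0.049
vent 348 202 1.0708196 1.2797467
dialcore 264 286 1.0474826 1.047557
[[38, 0, 64, 162, 7298], [112, 0, 30, 105, 2101], [272, 0, 35, 33, 492], [306, 0, 15, 13, 139], [310, 17, 11, 24, 127], [288, 36, 9, 15, 106], [322, 50, 61, 30, 824], [284, 107, 35, 23, 386], [326, 109, 39, 35, 756], [340, 129, 36, 41, 847], [348, 169, 22, 12, 176], [301, 176, 8, 13, 65], [389, 179, 8, 13, 69], [100, 180, 29, 13, 121], [339, 189, 8, 9, 54], [350, 189, 9, 9, 58], [328, 195, 24, 14, 88], [355, 200, 12, 7, 41], [414, 217, 37, 36, 540], [252, 285, 10, 14, 54]]
```

Run:
```python
from h import *
s,ds=arm.grab_frame("top");d0=np.load("pics/top0.npy")
for nm,P in(("vent",[.5216,.1937,.058]),("dialcore",[.485,-.157,.087])):
    x,y=proj("top",P)[0].astype(int);print(nm,x,y,np.median(ds[y-1:y+2,x-1:x+2]),np.median(d0[y-1:y+2,x-1:x+2]))
df=(abs(ds-d0)>.012).astype(np.uint8);n,l,st,c=cv2.connectedComponentsWithStats(df)
print([(v[:5].tolist()) for v in st[1:] if v[4]>15])
```

```text
vent 244 235 1.462059 1.4622039
dialcore 377 247 1.4361129 1.438377
[[19, 1, 10, 11, 33], [416, 0, 11, 7, 25], [426, 0, 13, 9, 31], [117, 2, 5, 9, 16], [530, 2, 10, 10, 22], [559, 3, 11, 11, 28], [136, 4, 11, 8, 25], [173, 5, 9, 6, 16], [166, 6, 6, 12, 18], [242, 6, 12, 8, 30], [462, 7, 11, 9, 27], [59, 8, 12, 9, 35], [349, 8, 10, 5, 18], [343, 10, 8, 7, 17], [239, 14, 15, 19, 48], [475, 15, 6, 14, 24], [492, 15, 8, 9, 19], [518, 16, 6, 7, 21], [536, 17, 12, 7, 31], [551, 17, 7, 9, 19], [380, 18, 7, 8, 19], [35, 20, 6, 8, 16], [207, 20, 11, 10, 31], [619, 20, 9, 9, 20], [68, 23, 5, 11, 22], [277, 22, 21, 9, 49], [315, 23, 12, 10, 34], [581, 22, 14, 12, 40], [602, 23, 10, 9, 26], [160, 25, 9, 6, 17], [42, 27, 12, 8, 23], [5, 28, 11, 8, 23], [367, 28, 13, 13, 39], [390, 28, 7, 8, 17], [76, 30, 9, 11, 21], [85, 30, 8, 7, 16], [121, 30, 11, 14, 31], [176, 30, 5, 12, 18], [593, 31, 12, 12, 32], [16, 32, 14, 19, 34], [29, 32, 6, 10, 16], [572, 34, 10, 12, 21], [109, 37, 19, 14, 56], [332, 37, 9, 12, 21], [358, 36, 6, 12, 23], [63, 38, 6, 8, 19], [307, 39, 10, 8, 28], [503, 39, 9, 9, 24], [
[... 458 characters left out ...]
 59, 8, 7, 18], [407, 58, 8, 11, 23], [470, 58, 7, 10, 17], [561, 59, 6, 8, 16], [244, 62, 11, 4, 16], [337, 63, 8, 20, 36], [486, 62, 10, 10, 24], [93, 64, 12, 7, 21], [109, 64, 12, 7, 16], [345, 65, 4, 13, 16], [495, 64, 16, 13, 43], [47, 67, 10, 4, 17], [476, 66, 11, 9, 20], [513, 67, 8, 8, 24], [59, 68, 10, 8, 16], [364, 68, 8, 12, 28], [401, 68, 7, 7, 19], [45, 70, 8, 8, 21], [143, 71, 11, 15, 30], [257, 70, 7, 12, 19], [575, 71, 8, 6, 18], [130, 73, 7, 6, 16], [592, 73, 7, 11, 16], [29, 75, 18, 9, 31], [602, 74, 9, 9, 16], [212, 77, 11, 6, 26], [75, 78, 10, 6, 16], [138, 150, 232, 330, 31861], [366, 236, 13, 14, 73], [377, 246, 13, 14, 71], [0, 370, 65, 55, 2064], [346, 474, 4, 6, 17]]
```

The vent plunger is back at its starting height, the dial tabs have turned, and nothing else on the bench has moved apart from the arm. Handing in.

```bash
python3 -c "from station import arm; print(arm.job_done())"
```

```text
the job is handed in; nothing more can be done
None
```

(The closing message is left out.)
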